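# File the blue-ended glass slide

## Task

File the glass slide with the blue end: press on it gently, as glass should be, and slide it out of its lane over the block's open end until about a third of it overhangs, and pick it up by the overhang. Lay it flat in the open top drawer of the slide cabinet without dropping it, let go, and push the drawer fully shut. Leave the orange-ended slide and everything else on the bench as it is.

Things in the scene. Friction and masses are not known exactly. Their poses are not given: they have to be found in the camera images.
- block: black staging block fixed to the bench, 126 (x) x 116 (y) x 60 mm high; origin at the centre of its underside, z up. On top two lanes run along x, floors 60 mm above the bench, 43 mm wide, centred at y = +26.5 and -26.5 mm, open at the -x end (x = -63 mm), stopped at the +x end by a 6 mm high grey wall (inner face at x = +53 mm)
- block_edge (a point): middle of the upper edge at the block's open (-x) end, at lane floor height; axes as the block's. Before it there is only bench, 60 mm lower. The lanes lie between grey ribs 10 mm wide and 2.5 mm high, so a slide in its lane stands only 0.5 mm proud and cannot be gripped there
- slide_blue_center (a point): centre (half-way through) of the slide to file: clear glass, 100 (x) x 40 (y) x 3 mm, about 30 g, x along its length, blue band over the 28 mm at its -x end. Lies in one of the lanes, its blue end 3 to 13 mm inside the block's open end. Slips easily on the lane: shut fingertips pressed on it with 5 to 10 N drag it along. Breaks if pressed on the block with more than 60 N
- slide_orange_center (a point): centre of the other slide, same size, with an orange band; lies in the other lane and stays there
- drawer (a joint): opening of the cabinet's blue-fronted top drawer in m: 0 fully shut, starts open 0.14 to 0.175; it runs with about 1 N of friction plus light damping, and a rigid stop at 0
- drawer_floor (a point): point on the upper face of the top drawer's floor, 70 mm above the bench, middle of its width, 70 mm behind the front panel's tray wall; moves with the drawer, x points into the cabinet (shutting direction), z up. Inside, the tray runs from x = -70 to 145 mm, y = -74 to 74 mm, walls 28 mm high; the front panel (x = -91 to -70 mm) is 38 mm high. Open by q, it is clear of the cabinet up to x = q - 76 mm
- drawer_handle (a point): middle of the drawer's steel bar handle (about 95 mm long along y, 35 mm in front of the panel, round, about 10 mm thick), 18 mm above the drawer floor and 32 mm below the cabinet's top; axes as the drawer's
- jar: white plastic jar, 40 mm across, 55 mm high; origin at the centre of its underside; leave it alone
- oil: amber glass bottle with a black cap, 32 mm across, 75 mm high; origin at the centre of its underside; leave it alone
- slidebox: shut blue slide box, 110 x 85 x 32 mm; origin at the centre of its underside; leave it alone
- dish: shallow round glass dish, 90 mm across, 15 mm high; origin at the centre of its underside; leave it alone
- pen: white marker pen with a green cap, 110 mm long, 12 mm thick, lying along its x; origin at the centre of its underside; leave it alone
Not all that is in view belongs to the job. Leave any green or pink look-alike of the block alone. What is shaped like the part that bears slide_blue_center but purple is not meant.

How it is judged:
By the outcome, as a careful person would: the job done as asked, in the order asked, and still so for the second after the job is handed in, with the robot touching nothing.
It also fails if it takes over 64 s, if anything falls off the work surface, if the arm or the gripper's body presses on something with over 40 N, if the wrist force passes 120 N, or if a joint passes its speed limit or range.

## Robot

A 6-joint arm with a two-finger parallel gripper is mounted at the origin on the work surface. World frame = base frame: x ahead of the robot, y to its left, z up, the work surface at z = 0. Lengths are in m, angles in degrees, forces in N, time in s.
With the tool pointing down it reaches from about 0.225 to 0.875 m from the base axis. Payload 3.4 kg.
Tool frame: the origin (TCP) lies between the finger pads; the fingertips stand 14 mm ahead of it and the grasp point (between the pads) lies 5 mm behind it; z points along the fingers, y is the line along which they close (so a half turn about z gives the same grasp; the last joint's range is limited). The gripper opens to 85 mm and grips with 20 to 120 N. Pads are 22 mm wide; open, the fingers measure 114 mm over their backs; the gripper's body (76 mm by 85 mm) begins 54 mm behind the grasp point. The pads swing forward as they close: fully open they stand 13 mm farther back than shut.
Start: joints at [-72.078, 15.808, 86.224, -0, 77.962, -6.933], TCP at [0.242, -0.522, 0.245] pointing down, gripper open.
Joint ranges: [-165.64, 165.64], [-43.16, 119.46], [12.63, 154.43], [-67.54, 247.53], [6.08, 155.33], [-154.97, 154.97]. Speed limits (degrees/s): [147.25, 147.25, 180, 180, 180, 180].

## Interface

Orientations are given as a 3x3 rotation matrix whose columns are the frame's x, y, z axes.
In Python, from plant import arm gives the robot as it stands.
- The arm moves only by the tool arm_command, never from a script. Its argument "commands" is a list of rows, each an object with "fingers": the closure in counts, from 0 (fully open) to 255 (shut); "translation": the shift along the tool's x, y, z in m, a list of three; "yaw": the turn about the tool's z in degrees. In form: [{"fingers": fingers, "translation": [tx, ty, tz], "yaw": yaw}, ...]. A call has 1 to 12 rows; each row shifts and turns the commanded pose from where the row before left it, along the tool's axes as they then stand; what a row does not reach is not made up. A row lasts 1/12 s, in which the tool goes at most 41.7 mm and 7.16 degrees, less where a joint would pass 70% of its speed; a pose out of reach is approached as far as the arm can. A call with a gripper value outside its range is refused whole. The fingers move at their own pace and stop on an object; "newtons" is the grip in N (left out, the last holds). Time passes only in rows, so rows that do not move let the fingers close. It gives the time, the measured TCP pose, the force, the opening and the grip force at its end, in the units of the state.
- arm.sense(): the state, without advancing time (a new reading comes with each control period).
- arm.get_image(name): name is "side" or "top" or "wrist"; returns a dict with "color" (420x560x3 uint8, red, green, blue), "depth" (420x560 float32, m along the optical axis (not along the pixel's ray), 0 where there is no reading), "fx", "fy", "cx", "cy" (pixels), "extrinsics" (4x4, takes a point from world to camera coordinates); the wrist camera has in their place "mount" (4x4, takes a point from camera to tool coordinates, whose origin is the TCP and whose axes are the flange's). Camera axes: x right, y up, looking along -z (the intrinsics and any distortion apply to the point x, -y, -z); pixel columns grow to the right and rows downward; lengths in m; the calibration is good to about 2 mm. A picture is of the moment at which its call begins: read the wrist's pose just before it.
- arm.finish_job(): hands the job in; it is judged then, once.
The state is a dict: "time_s": time; "joints": joint angles; "qd": joint speeds; "effort": joint torques, N m; "tool_pos": TCP position; "eef_rot": TCP orientation; "ft_force": force on the tool from outside, world axes, zero at the start; "ft_torque": the same for the moment, N m; "finger_gap": finger opening in m; "grasp_force": force on a finger pad.
Only numpy, scipy, OpenCV 4.12 (cv2) and the standard library are available. Lean on these libraries where they do the work, as an engineer would, in place of code of your own. Each camera call takes 0.05 s, during which the arm holds its last target. There are 200 camera calls.

## Working session

There is one attempt and no reset: what is moved stays moved. The work goes in short steps, Python scripts to look and compute and a tool call to move; the robot and the scene stay as the last step left them, time stands still between calls to the robot, and variables do not carry over. Pictures are saved under pics/ and viewed, at most 10 in all, crops included, and the job is handed in when it is done.

Besides the shell and the picture viewer there is one more tool, called after "Call:" as name(argument=value, ...), one argument or row to a line, values as JSON. arm_command: Moves the arm, as the interface text tells. Its arguments: {"type":"object","properties":{"commands":{"type":"array"},"newtons":{"type":"number"}},"required":["commands"]}

```bash
ls; mkdir -p pics; cat > h.py <<'E'
import numpy as np, cv2
from plant import arm
def save(im,name): cv2.imwrite('pics/'+name+'.png', im['color'][:,:,::-1])
def pose(im,s=None):
    # camera->world 4x4
    if 'extrinsics' in im: return np.linalg.inv(np.array(im['extrinsics']))
    T=np.eye(4);T[:3,:3]=np.array(s['eef_rot']);T[:3,3]=s['tool_pos']
    return T@np.array(im['mount'])
def ray(im,T,u,v):
    d=np.array([(u-im['cx'])/im['fx'],-(v-im['cy'])/im['fy'],-1.0])
    return T[:3,3],T[:3,:3]@d
def onplane(im,T,u,v,z):
    o,d=ray(im,T,u,v);return o+d*(z-o[2])/d[2]
def cloud(im,T):
    D=im['depth'];v,u=np.mgrid[:D.shape[0],:D.shape[1]]
    P=np.stack([(u-im['cx'])/im['fx']*D,-(v-im['cy'])/im['fy']*D,-D],-1)
    return P@T[:3,:3].T+T[:3,3]
E
python3 - <<'E'
from h import *
s=arm.sense();print(s)
for n in('side','top'):
    im=arm.get_image(n);save(im,n+'0');np.save('pics/'+n+'0.npy',im,allow_pickle=True)
    print(n,[k for k in im],im['fx'],im['cx'],im['cy'],pose(im).round(3).tolist())
a=cv2.imread('pics/side0.png');b=cv2.imread('pics/top0.png')
E
```

```text
pics
{'time_s': 0.0, 'joints': array([-7.20784365e+01,  1.58483278e+01,  8.62950177e+01,  3.35629131e-04,
        7.79621118e+01, -6.93194342e+00]), 'qd': array([-0.00243524, -0.03282917, -0.07987418, -0.06995962, -0.10836055,
       -0.0720081 ]), 'effort': array([-8.16852098e-04, -4.16782701e+01, -2.45807004e+01, -2.16732960e-04,
        1.10198470e-02,  1.10081442e-05]), 'tool_pos': array([ 0.24152201, -0.52126536,  0.24443407]), 'eef_rot': array([[ 9.07385948e-01,  4.20298021e-01, -5.60921445e-04],
       [ 4.20298333e-01, -9.07384283e-01,  1.75303211e-03],
       [ 2.27824622e-04, -1.82643105e-03, -9.99998306e-01]]), 'ft_force': array([ 0.16081992, -0.82476386, -0.50984984]), 'ft_torque': array([ 0.07581331, -0.08933753,  0.0574375 ]), 'grasp_force': 0.0, 'finger_gap': 0.0853997266397521}
side ['color', 'depth', 'fx', 'fy', 'cx', 'cy', 'extrinsics'] 398.7025699105205 284.9996220333633 212.71765580143256 [[-0.917, 0.236, -0.322, 0.207], [-0.399, -0.514, 0.759, 0.911], [0.014, 0.825, 0.566, 0.694], [0.0, 0.0, 0.0, 1.0]]
top ['color', 'depth', 'fx', 'fy', 'cx', 'cy', 'extrinsics'] 474.241430875228 276.01476135209725 215.78125091741316 [[-0.016, 0.99, -0.141, 0.324], [-1.0, -0.013, 0.023, 0.116], [0.021, 0.141, 0.99, 1.537], [0.0, 0.0, 0.0, 1.0]]
```

View pics/top0.png

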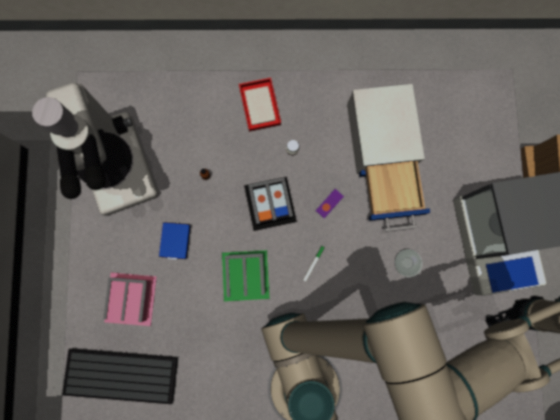

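View pics/side0.png

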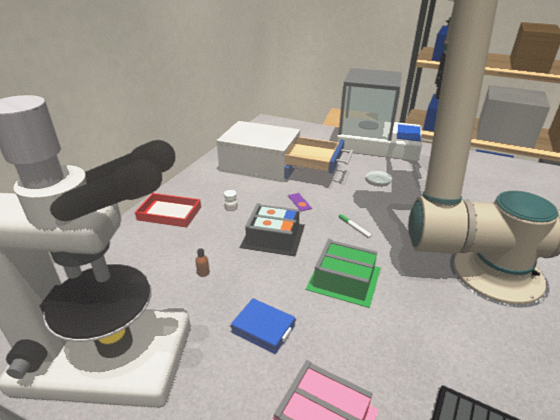

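The top view shows the black block at about (271,203), with the blue band at (281,213), the orange band at (264,217) and the open end facing the robot. The cabinet is at (390,125), with its open wooden drawer at (396,190), blue front at (398,213) and handle at (400,226).

```bash
python3 - <<'E'
from h import *
for n in('top','side'):
    im=np.load(f'pics/{n}0.npy',allow_pickle=True).item();T=pose(im);P=cloud(im,T)
    hsv=cv2.cvtColor(im['color'],cv2.COLOR_RGB2HSV)
    win={'top':(230,150,440,240),'side':(235,130,360,260)}[n]
    W=np.zeros(hsv.shape[:2],bool);W[win[1]:win[3],win[0]:win[2]]=1
    for c,lo,hi in(('blue',(105,120,50),(125,255,255)),('orange',(3,150,120),(18,255,255)),('wood',(10,60,120),(25,149,255))):
        m=(cv2.inRange(hsv,lo,hi)>0)&W
        k,l,st,ce=cv2.connectedComponentsWithStats(m.astype(np.uint8))
        for i in range(1,k):
            if st[i,4]>=25:
                p=P[l==i]; z=0.063
                pts=np.argwhere(l==i)[:,::-1].astype(np.float32)
                X=np.array([onplane(im,T,u,v,z)[:2] for u,v in pts],np.float32)
                r=cv2.minAreaRect(X)
                print(n,c,st[i],ce[i].round(1),'med',np.median(p,0).round(3),'zr',np.percentile(p[:,2],[5,95]).round(3),'rect@.063',np.round(r[0],4),np.round(r[1],3),round(r[2],1))
    # heights
    if n=='top':
        for name,(x0,y0,x1,y1),zl,zh in(('block',(235,165,305,240),.045,.08),('drawfloor',(360,160,430,215),.06,.08),('drawrim',(360,160,430,215),.09,.115),('cab',(345,80,430,175),.11,.14),('handle',(375,216,425,240),.07,.11)):
            m=np.zeros(P.shape[:2],bool);m[y0:y1,x0:x1]=1;m&=(P[...,2]>zl)&(P[...,2]<zh)
            q=P[m];r=cv2.minAreaRect(q[:,:2].astype(np.float32))
            print(name,len(q),q.mean(0).round(4),'z',np.median(q[:,2]).round(4),np.round(r[0],4),np.round(r[1],3),round(r[2],1),cv2.boxPoints(r).round(3).tolist())
E
```

```text
top blue [275 206  13  11 113] [281.1 211.4] med [0.548 0.065 0.062] zr [0.057 0.067] rect@.063 [0.5472 0.0653] [0.029 0.04 ] 10.7
top blue [370 209  59  11 230] [398.6 214.3] med [ 0.527 -0.291  0.106] zr [0.094 0.112] rect@.063 [ 0.5339 -0.3082] [0.014 0.187] 5.5
top orange [259 211  13  10  94] [264.8 215.4] med [0.536 0.116 0.062] zr [0.056 0.068] rect@.063 [0.5353 0.1169] [0.024 0.039] 13.4
top wood [ 368  161   57   53 2354] [394.5 187.1] med [ 0.619 -0.294  0.07 ] zr [0.064 0.098] rect@.063 [ 0.6228 -0.3014] [0.157 0.166] 5.5
block 1480 [0.5844 0.0979 0.062 ] z 0.062 [0.5854 0.0979] [0.127 0.116] 11.3 [[0.5120000243186951, 0.1420000046491623], [0.5350000262260437, 0.02800000086426735], [0.6589999794960022, 0.05299999937415123], [0.6359999775886536, 0.16699999570846558]]
drawfloor 2192 [ 0.624  -0.2943  0.0692] z 0.0691 [ 0.6199 -0.288 ] [0.201 0.175] 89.5 [[0.5320000052452087, -0.3880000114440918], [0.7059999704360962, -0.3889999985694885], [0.7080000042915344, -0.18799999356269836], [0.5329999923706055, -0.18700000643730164]]
drawrim 604 [ 0.5873 -0.3019  0.1012] z 0.1004 [ 0
[... 562 characters left out ...]
672, -0.22100000083446503], [0.4830000102519989, -0.35499998927116394], [0.5260000228881836, -0.3540000021457672], [0.5230000019073486, -0.2199999988079071]]
side blue [331 140  12  21  58] [337.1 150. ] med [ 0.529 -0.295  0.108] zr [0.106 0.11 ] rect@.063 [ 0.5538 -0.3906] [0.011 0.179] 6.3
side blue [284 210  12   9  75] [289.7 214.2] med [0.551 0.066 0.064] zr [0.061 0.066] rect@.063 [0.5508 0.0639] [0.027 0.037] 10.8
side orange [281 221  12   9  79] [286.5 225.2] med [0.537 0.116 0.064] zr [0.062 0.066] rect@.063 [0.5383 0.1156] [0.025 0.037] 11.7
side wood [ 285  137   53   34 1281] [310.2 152.9] med [ 0.624 -0.304  0.074] zr [0.069 0.099] rect@.063 [ 0.6391 -0.3305] [0.168 0.241] 8.4
```

Call:
arm_command(
  commands=[
    {"fingers": 255,"translation": [0,0,0],"yaw": 6.7},
    {"fingers": 255,"translation": [0,0,0],"yaw": 6.7},
    {"fingers": 255,"translation": [0.0233,-0.0285,0],"yaw": 0},
    {"fingers": 255,"translation": [0.0233,-0.0285,0],"yaw": 0},
    {"fingers": 255,"translation": [0.0233,-0.0285,0],"yaw": 0},
    {"fingers": 255,"translation": [0.0233,-0.0285,0],"yaw": 0},
    {"fingers": 255,"translation": [0.0233,-0.0285,0],"yaw": 0},
    {"fingers": 255,"translation": [0.0233,-0.0285,0],"yaw": 0},
    {"fingers": 255,"translation": [0.0233,-0.0285,0],"yaw": 0},
    {"fingers": 255,"translation": [0.0233,-0.0285,0],"yaw": 0},
    {"fingers": 255,"translation": [0.0233,-0.0285,0],"yaw": 0},
    {"fingers": 255,"translation": [0.0233,-0.0285,0],"yaw": 0},
  ],
  newtons=30,
)

```text
time_s: 1.1
tool_pos: [0.4137, -0.1943, 0.2451]
eef_rot: [[0.98, 0.198, -0.0], [0.198, -0.98, 0.0], [-0.0, -0.0, -1.0]]
ft_force: [-0.1, -1.1, -0.3]
finger_gap: 0.0004
grasp_force: 0.0
```

Call:
arm_command(
  commands=[
    {"fingers": 255,"translation": [0.0233,-0.0285,0],"yaw": 0},
    {"fingers": 255,"translation": [0.0233,-0.0285,0],"yaw": 0},
    {"fingers": 255,"translation": [0.0233,-0.0285,0],"yaw": 0},
    {"fingers": 255,"translation": [0.0233,-0.0285,0],"yaw": 0},
    {"fingers": 255,"translation": [0.0233,-0.0285,0],"yaw": 0},
    {"fingers": 255,"translation": [0.0233,-0.0285,0],"yaw": 0},
    {"fingers": 255,"translation": [0.0233,-0.0285,0],"yaw": 0},
    {"fingers": 255,"translation": [0.0233,-0.0285,0],"yaw": 0},
    {"fingers": 255,"translation": [0,0,0],"yaw": 0},
    {"fingers": 255,"translation": [0,0,0],"yaw": 0},
  ],
)

```text
time_s: 1.93
tool_pos: [0.551, 0.0659, 0.2444]
eef_rot: [[0.979, 0.202, -0.002], [0.202, -0.979, -0.0], [-0.002, -0.0, -1.0]]
ft_force: [0.4, -0.3, 0.8]
finger_gap: -0.0
grasp_force: 0.0
```

```bash
python3 - <<'E'
from h import *
s=arm.sense();im=arm.get_image('wrist');save(im,'w1');np.save('pics/w1.npy',(im,s),allow_pickle=True)
print(s['time_s'],s['tool_pos'],s['eef_rot'].round(3).tolist(),s['finger_gap'],s['ft_force'])
print(np.array(im['mount']).round(3).tolist(),im['fx'],im['cx'],im['cy'],set(im))
E
```

```text
1.9333 [0.55102839 0.06590547 0.24442828] [[0.979, 0.202, -0.002], [0.202, -0.979, -0.0], [-0.002, -0.0, -1.0]] -4.126867525763143e-05 [ 0.37303735 -0.32252482  0.80993017]
[[-0.001, 0.946, 0.324, 0.084], [1.0, 0.001, -0.0, 0.001], [-0.0, 0.324, -0.946, -0.129], [0.0, 0.0, 0.0, 1.0]] 329.73582015771666 282.8713357342757 213.08332993297668 {'cy', 'cx', 'fy', 'mount', 'fx', 'color', 'depth'}
```

View pics/w1.png

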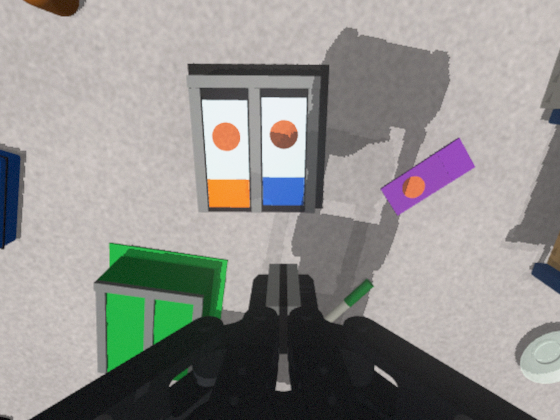

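The wrist view shows the block upright. The blue band is at (283,192), its lower end at row ~206. The block's open edge is at row ~213, ribs are at columns 255 and 312, and the grey wall is at row 80.

```bash
cat >> h.py <<'E'
def blk(im,T):
    "block pose from grey ribs and blue band (wrist view), onto planes .0625/.063"
    hsv=cv2.cvtColor(im['color'],cv2.COLOR_RGB2HSV)
    out={}
    for c,lo,hi,z in(('blue',(105,120,60),(125,255,255),.063),('orange',(5,200,150),(18,255,255),.063),('glass',(80,2,200),(125,60,255),.063)):
        m=cv2.inRange(hsv,lo,hi);k,l,st,ce=cv2.connectedComponentsWithStats(m)
        for i in range(1,k):
            if 200<st[i,4]<8000:
                cn=cv2.findContours((l==i).astype(np.uint8),0,1)[0][0][:,0]
                X=np.array([onplane(im,T,u,v,z)[:2] for u,v in cn],np.float32)*1000
                r=cv2.minAreaRect(X);print(c,st[i],'rect mm',np.round(r[0],1),np.round(r[1],1),round(r[2],2))
E
python3 - <<'E'
from h import *
im,s=np.load('pics/w1.npy',allow_pickle=True);T=pose(im,s);blk(im,T)
hsv=cv2.cvtColor(im['color'],cv2.COLOR_RGB2HSV)
print(im['color'][200:222:1,254].tolist())
print([im['color'][150,u].tolist() for u in range(185,335,5)])
g=cv2.inRange(hsv,(0,0,85),(179,40,150));g[:60]=0;g[215:]=0;g[:,:185]=0;g[:,330:]=0
D=cloud(im,T);m=(D[...,2]>.055)&(D[...,2]<.075)
m[:60]=0;m[225:]=0;m[:,:185]=0;m[:,335:]=0
r=cv2.minAreaRect((D[m][:,:2]*1000).astype(np.float32));print('depth block',r,np.median(D[m][:,2]))
for (u,v) in((198,213),(322,212),(189,72),(328,73)):print(u,v,(onplane(im,T,u,v,.0625)*1000).round(1))
for (u,v) in((255,212),(312,212),(312,85),(255,85)):print(u,v,(onplane(im,T,u,v,.0625)*1000).round(1),D[v-3,u])
E
```

```text
blue [   0  150   20   94 1020] rect mm [488.2 324.7] [17.2 97.2] 87.02
blue [  0 157   6  91 353] rect mm [482.2 332.3] [ 4.6 96.4] 86.02
blue [ 262  178   43   28 1139] rect mm [550.7  64.2] [27.1 40.5] 11.62
blue [539 266  21  27 264] rect mm [ 516.3 -234.8] [42.3 16.9] 67.3
orange [208 180  41  27 943] rect mm [538.5 116.3] [26.2 38.9] 11.62
glass [ 262   98   44   79 2714] rect mm [600.5  74.3] [70.7 39.7] 11.2
glass [ 202  100   47   79 2664] rect mm [588.1 125.8] [70.8 39.8] 11.24
[[153, 153, 153], [155, 154, 153], [156, 154, 153], [155, 154, 155], [153, 153, 152], [153, 153, 151], [158, 157, 152], [154, 151, 152], [153, 153, 149], [153, 151, 149], [151, 151, 149], [153, 152, 151], [168, 166, 163], [188, 182, 180], [195, 188, 185], [194, 186, 185], [195, 187, 187], [193, 185, 184], [195, 189, 187], [197, 190, 187], [196, 188, 185], [192, 186, 182]]
[[186, 179, 174], [189, 183, 179], [158, 157, 155], [159, 160, 156], [192, 203, 204], [234, 243, 244], [233, 242, 244], [235, 239, 238], [234, 170, 143], [234, 194, 180], [236, 243, 245], [238, 243, 245], [236, 243, 245], [142, 143, 141], [164, 163, 161], [132, 130, 131], [237, 243, 245], [235, 242, 245], [235, 242, 245], [235, 243, 245], [236, 243, 245], [235, 243, 244], [235, 242, 243], [234, 242, 243], [128, 137, 138], [92, 91, 93], [90, 92, 92], [53, 56, 58], [87, 84, 85], [106, 103, 103]]
depth block ((585.6066284179688, 98.63662719726562), (126.43567657470703, 116.24820709228516), 11.201370239257812) 0.06292703520204959
198 213 [512.1 142.7  62.5]
322 212 [537.9  22.   62.5]
189 72 [639.4 165.8  62.5]
328 73 [662.9  47.5  62.5]
255 212 [524.5  87.3  62.5] [0.52799247 0.08780704 0.06362692]
312 212 [535.9  31.8  62.5] [0.53883343 0.03241542 0.06199503]
312 85 [650.6  58.8  62.5] [0.6527979  0.05962681 0.06578046]
255 85 [640.5 107.8  62.5] [0.64285914 0.10802079 0.06538789]
```

Call:
arm_command(
  commands=[
    {"fingers": 255,"translation": [0.0226,0.0009,0.02],"yaw": 0.35},
    {"fingers": 255,"translation": [0.0226,0.0009,0.02],"yaw": 0},
    {"fingers": 255,"translation": [0,0,0.03],"yaw": 0},
    {"fingers": 255,"translation": [0,0,0.03],"yaw": 0},
    {"fingers": 255,"translation": [0,0,0.03],"yaw": 0},
    {"fingers": 255,"translation": [0,0,0.02],"yaw": 0},
    {"fingers": 255,"translation": [0,0,0.008],"yaw": 0},
    {"fingers": 255,"translation": [0,0,0],"yaw": 0},
    {"fingers": 255,"translation": [0,0,0],"yaw": 0},
  ],
)

```text
time_s: 2.73
tool_pos: [0.5958, 0.0703, 0.0879]
eef_rot: [[0.982, 0.191, 0.001], [0.191, -0.982, -0.0], [0.0, 0.0, -1.0]]
ft_force: [-0.3, 0.6, 0.8]
finger_gap: -0.0001
grasp_force: 0.0
```

Call:
arm_command(
  commands=[
    {"fingers": 255,"translation": [0,0,0.002],"yaw": 0},
    {"fingers": 255,"translation": [0,0,0.002],"yaw": 0},
    {"fingers": 255,"translation": [0,0,0.001],"yaw": 0},
    {"fingers": 255,"translation": [0,0,0],"yaw": 0},
  ],
)

```text
time_s: 3.07
tool_pos: [0.5958, 0.0714, 0.083]
eef_rot: [[0.981, 0.193, 0.001], [0.193, -0.981, -0.0], [0.001, 0.0, -1.0]]
ft_force: [-0.1, -0.9, 0.6]
finger_gap: 0.0002
grasp_force: 0.0
```

Call:
arm_command(
  commands=[
    {"fingers": 255,"translation": [0,-0.0015,0.001],"yaw": 0},
    {"fingers": 255,"translation": [0,0,0.001],"yaw": 0},
    {"fingers": 255,"translation": [0,0,0.001],"yaw": 0},
    {"fingers": 255,"translation": [0,0,0.001],"yaw": 0},
    {"fingers": 255,"translation": [0,0,0.0],"yaw": 0},
  ],
)

```text
time_s: 3.48
tool_pos: [0.5951, 0.0729, 0.078]
eef_rot: [[0.981, 0.193, -0.0], [0.193, -0.981, -0.0], [-0.001, -0.0, -1.0]]
ft_force: [0.2, -0.4, 0.6]
finger_gap: 0.0
grasp_force: 0.0
```

Call:
arm_command(
  commands=[
    {"fingers": 255,"translation": [0,0,0.001],"yaw": 0},
    {"fingers": 255,"translation": [0,0,0.0005],"yaw": 0},
    {"fingers": 255,"translation": [0,0,0.0],"yaw": 0},
  ],
)

```text
time_s: 3.73
tool_pos: [0.5953, 0.0728, 0.0771]
eef_rot: [[0.981, 0.193, 0.0], [0.193, -0.981, -0.0], [0.0, 0.0, -1.0]]
ft_force: [-1.1, 0.2, 2.1]
finger_gap: -0.0
grasp_force: 1.3
```

Call:
arm_command(
  commands=[
    {"fingers": 255,"translation": [0,0,0.0004],"yaw": 0},
    {"fingers": 255,"translation": [0,0,0.0],"yaw": 0},
    {"fingers": 255,"translation": [0,0,0.0],"yaw": 0},
  ],
)

```text
time_s: 3.98
tool_pos: [0.5953, 0.0729, 0.0771]
eef_rot: [[0.981, 0.193, 0.001], [0.193, -0.981, -0.0], [0.0, 0.0, -1.0]]
ft_force: [-1.0, 0.2, 5.4]
finger_gap: -0.0001
grasp_force: 2.6
```

Call:
arm_command(
  commands=[
    {"fingers": 255,"translation": [0,0,0.0003],"yaw": 0},
    {"fingers": 255,"translation": [-0.002,0,0.0],"yaw": 0},
    {"fingers": 255,"translation": [-0.003,0,0.0],"yaw": 0},
    {"fingers": 255,"translation": [-0.003,0,0.0],"yaw": 0},
    {"fingers": 255,"translation": [-0.002,0,0.0],"yaw": 0},
    {"fingers": 255,"translation": [0,0,0.0],"yaw": 0},
  ],
)

```text
time_s: 4.48
tool_pos: [0.5863, 0.0708, 0.077]
eef_rot: [[0.981, 0.193, 0.003], [0.193, -0.981, -0.0], [0.003, 0.001, -1.0]]
ft_force: [1.4, -0.1, 6.4]
finger_gap: 0.0001
grasp_force: 3.1
```

```bash
cat >> h.py <<'E'
def w(name):
    s=arm.sense();im=arm.get_image('wrist');save(im,name);T=pose(im,s)
    print(s['time_s'],s['tool_pos'].round(4),s['ft_force'].round(1),s['finger_gap']);return im,s,T
E
python3 - <<'E'
from h import *
im,s,T=w('w2');blk(im,T)
E
```

```text
4.4833 [0.5863 0.0708 0.077 ] [ 1.4 -0.1  6.4] 0.00012339461816521355
blue [277 353  13  22 224] rect mm [536.6  59.6] [14.2  6.6] 11.02
orange [138 323  51  28 738] rect mm [547.1 128.3] [14.4 30.3] 44.9
glass [ 115  186   96   92 4478] rect mm [600.5 128.3] [45.8 39.9] 11.06
glass [ 235  200   88   88 4007] rect mm [604.8  74.8] [44.4 39.9] 11.89
```

Blue slide's far end moved ~9 mm with the tool, and the orange one has not moved. Continue.

Call:
arm_command(
  commands=[
    {"fingers": 255,"translation": [-0.003,0,0.0],"yaw": 0},
    {"fingers": 255,"translation": [-0.0035,0,0.0],"yaw": 0},
    {"fingers": 255,"translation": [-0.0035,0,0.0],"yaw": 0},
    {"fingers": 255,"translation": [-0.003,0,0.0],"yaw": 0},
    {"fingers": 255,"translation": [-0.002,0,0.0],"yaw": 0},
  ],
)

```text
time_s: 4.95
tool_pos: [0.572, 0.068, 0.0771]
eef_rot: [[0.981, 0.192, 0.004], [0.192, -0.981, 0.0], [0.004, 0.001, -1.0]]
ft_force: [1.8, -0.1, 5.2]
finger_gap: -0.0001
grasp_force: 2.7
```

Call:
arm_command(
  commands=[
    {"fingers": 255,"translation": [-0.003,0,0.0],"yaw": 0},
    {"fingers": 255,"translation": [-0.0035,0,0.0],"yaw": 0},
    {"fingers": 255,"translation": [-0.0035,0,0.0],"yaw": 0},
    {"fingers": 255,"translation": [-0.003,0,0.0],"yaw": 0},
    {"fingers": 255,"translation": [-0.003,0,0.0],"yaw": 0},
    {"fingers": 255,"translation": [-0.001,0,0.0],"yaw": 0},
    {"fingers": 255,"translation": [0,0,0.0],"yaw": 0},
  ],
)

```text
time_s: 5.53
tool_pos: [0.5551, 0.0646, 0.0771]
eef_rot: [[0.981, 0.192, 0.003], [0.192, -0.981, -0.0], [0.003, 0.001, -1.0]]
ft_force: [2.2, 0.5, 6.4]
finger_gap: -0.0003
grasp_force: 3.1
```

```bash
python3 - <<'E'
from h import *
im,s,T=w('w3');blk(im,T)
im=arm.get_image('side');save(im,'s3');T=pose(im);
hsv=cv2.cvtColor(im['color'],cv2.COLOR_RGB2HSV)
blk(im,T)
E
```

```text
5.5333 [0.5551 0.0646 0.0771] [2.2 0.5 6.4] -0.0002821488420047053
blue [277 353  13  22 223] rect mm [505.3  53.4] [14.2  6.6] 11.01
orange [ 129  267   85   49 3590] rect mm [538.7 116.3] [27.4 39.5] 11.04
glass [ 235  200   88   79 3914] rect mm [576.   69.2] [39.4 40. ] 11.94
blue [433  26  27  37 726] rect mm [  361.7 -2624.5] [ 164.6 1361.9] 3.99
blue [427  95  34  33 582] rect mm [  244.5 -1007.1] [418.6 127.6] 89.51
blue [397 125  23  16 304] rect mm [ 344.3 -668.6] [ 84.5 142.6] 8.26
blue [ 232  299   63   47 1630] rect mm [452.7 432.7] [ 80.6 103.8] 84.09
```

Call:
arm_command(
  commands=[
    {"fingers": 255,"translation": [0,0,-0.01],"yaw": 0},
    {"fingers": 255,"translation": [0,0,-0.025],"yaw": 0},
    {"fingers": 100,"translation": [-0.0213,-0.0002,0],"yaw": 0},
    {"fingers": 80,"translation": [-0.0213,-0.0002,0],"yaw": 0},
    {"fingers": 80,"translation": [0,0,0],"yaw": 0},
    {"fingers": 80,"translation": [0,0,0],"yaw": 0},
    {"fingers": 80,"translation": [0,0,0],"yaw": 0},
  ],
)

```text
time_s: 6.22
tool_pos: [0.5123, 0.0569, 0.1113]
eef_rot: [[0.981, 0.192, 0.001], [0.192, -0.981, -0.0], [0.0, 0.0, -1.0]]
ft_force: [-0.6, -0.3, -0.2]
finger_gap: 0.0584
grasp_force: 0.0
```

```bash
python3 - <<'E'
from h import *
im,s,T=w('w4');blk(im,T)
E
```

```text
6.2167 [0.5123 0.0569 0.1113] [-0.6 -0.3 -0.2] 0.058419715465949824
blue [ 248  232   67   42 2768] rect mm [510.9  56.2] [26.7 38.9] 11.05
orange [ 146  165   76   49 3417] rect mm [538.5 116.2] [27.4 39.3] 11.06
glass [ 242  100   78  132 7716] rect mm [559.6  66.1] [71.6 39.9] 11.01
```

View pics/w4.png

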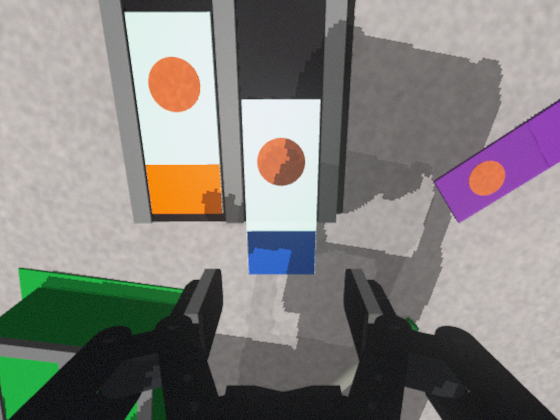

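The slide overhangs the block edge (row ~221) down to row 274, centred between the fingers. Descend and grip.

Call:
arm_command(
  commands=[
    {"fingers": 80,"translation": [0,0.0003,0.02],"yaw": 0},
    {"fingers": 80,"translation": [0,0,0.015],"yaw": 0},
    {"fingers": 80,"translation": [0,0,0.005],"yaw": 0},
    {"fingers": 80,"translation": [0,0,0],"yaw": 0},
    {"fingers": 80,"translation": [0,0,0],"yaw": 0},
  ],
  newtons=25,
)

```text
time_s: 6.68
tool_pos: [0.5128, 0.0567, 0.071]
eef_rot: [[0.981, 0.193, -0.0], [0.193, -0.981, -0.0], [-0.0, 0.0, -1.0]]
ft_force: [0.3, 0.3, 0.1]
finger_gap: 0.0587
grasp_force: 0.0
```

Call:
arm_command(
  commands=[
    {"fingers": 110,"translation": [0,0,0.0005],"yaw": 0},
    {"fingers": 120,"translation": [0,0,0],"yaw": 0},
    {"fingers": 150,"translation": [0,0,0],"yaw": 0},
    {"fingers": 160,"translation": [0,0,0],"yaw": 0},
    {"fingers": 180,"translation": [0,0,0],"yaw": 0},
    {"fingers": 180,"translation": [0,0,0],"yaw": 0},
  ],
  newtons=25,
)

```text
time_s: 7.18
tool_pos: [0.5129, 0.0566, 0.0713]
eef_rot: [[0.981, 0.193, 0.002], [0.193, -0.981, -0.0], [0.002, 0.0, -1.0]]
ft_force: [-0.1, -0.8, 4.3]
finger_gap: 0.0389
grasp_force: 26.2
```

Call:
arm_command(
  commands=[
    {"fingers": 180,"translation": [0,0,-0.002],"yaw": 0},
    {"fingers": 180,"translation": [0,0,-0.004],"yaw": 0},
    {"fingers": 180,"translation": [0,0,-0.01],"yaw": 0},
    {"fingers": 180,"translation": [0,0,-0.02],"yaw": 0},
    {"fingers": 180,"translation": [0,0,-0.03],"yaw": 0},
    {"fingers": 180,"translation": [0,0,-0.03],"yaw": 0},
    {"fingers": 180,"translation": [0,0,-0.015],"yaw": 0},
    {"fingers": 180,"translation": [0,0,0],"yaw": 0},
  ],
)

```text
time_s: 7.85
tool_pos: [0.5147, 0.0566, 0.1861]
eef_rot: [[0.981, 0.193, 0.009], [0.193, -0.981, -0.0], [0.008, 0.002, -1.0]]
ft_force: [-0.5, -0.9, 0.6]
finger_gap: 0.0385
grasp_force: 25.9
```

```bash
python3 - <<'E'
from h import *
im,s,T=w('w5')
P=cloud(im,T);Rt=np.array(s['eef_rot']);Q=(P-np.array(s['tool_pos']))@Rt
hsv=cv2.cvtColor(im['color'],cv2.COLOR_RGB2HSV)
m=(cv2.inRange(hsv,(80,2,180),(125,70,255))>0)&(Q[...,2]>-.02)&(Q[...,2]<.04)&(abs(Q[...,1])<.03)
print(m.sum(),'tool x',np.percentile(Q[m][:,0],[1,99]),'y',np.percentile(Q[m][:,1],[1,99]))
c=np.polyfit(Q[m][:,0],Q[m][:,2],1);print('z(x) slope,at x',c)
im=arm.get_image('side');save(im,'s5');T=pose(im)
c=im['color'][120:300,200:400];cv2.imwrite('pics/s5c.png',cv2.resize(c[:,:,::-1],None,fx=3.5,fy=3.3))
E
```

```text
7.85 [0.5147 0.0566 0.1861] [-0.5 -0.9  0.6] 0.03845717414807623
11517 tool x [0.01301285 0.0835502 ] y [-0.0193744   0.01982651]
z(x) slope,at x [0.00253296 0.00868615]
```

View pics/s5c.png

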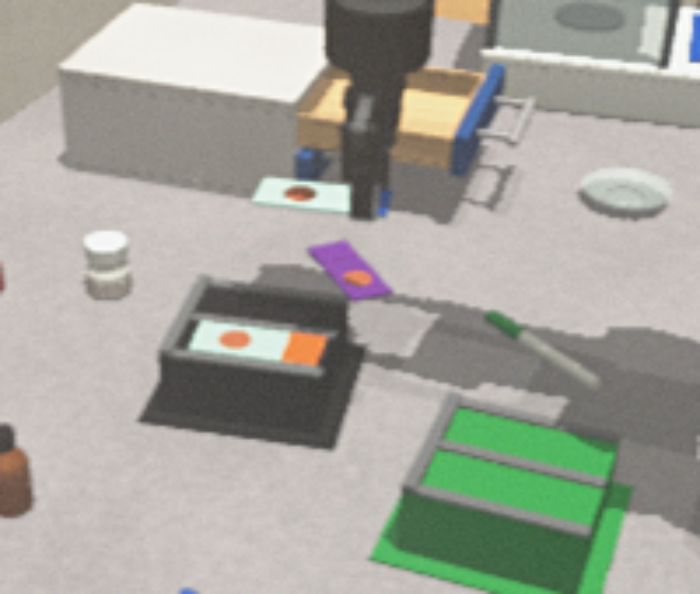

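The slide is held level by its blue end (around (300,195) in the crop), and the block with the orange slide is undisturbed. Carry it to the drawer.

Call:
arm_command(
  commands=[
    {"fingers": 180,"translation": [0,0,0],"yaw": 2.7},
    {"fingers": 180,"translation": [0,0,0],"yaw": 2.7},
    {"fingers": 180,"translation": [0.001,0.015,0],"yaw": 0},
    {"fingers": 180,"translation": [0.002,0.03,0],"yaw": 0},
    {"fingers": 180,"translation": [0.003,0.04,0],"yaw": 0},
    {"fingers": 180,"translation": [0.003,0.04,0],"yaw": 0},
    {"fingers": 180,"translation": [0.003,0.04,0],"yaw": 0},
    {"fingers": 180,"translation": [0.003,0.04,0],"yaw": 0},
    {"fingers": 180,"translation": [0.003,0.04,0],"yaw": 0},
    {"fingers": 180,"translation": [0.003,0.04,0],"yaw": 0},
    {"fingers": 180,"translation": [0.002,0.036,0],"yaw": 0},
    {"fingers": 180,"translation": [0.001,0.02,0],"yaw": 0},
  ],
)

```text
time_s: 8.95
tool_pos: [0.5693, -0.2843, 0.179]
eef_rot: [[0.995, 0.097, -0.003], [0.097, -0.995, -0.0], [-0.003, -0.0, -1.0]]
ft_force: [-0.2, 0.1, 0.2]
finger_gap: 0.0392
grasp_force: 25.9
```

Call:
arm_command(
  commands=[
    {"fingers": 180,"translation": [0.001,0.012,0],"yaw": 0},
    {"fingers": 180,"translation": [0,0,0],"yaw": 0},
    {"fingers": 180,"translation": [0,0,0],"yaw": 0},
  ],
)

```text
time_s: 9.2
tool_pos: [0.5713, -0.2911, 0.1801]
eef_rot: [[0.995, 0.099, -0.003], [0.099, -0.995, 0.003], [-0.002, -0.003, -1.0]]
ft_force: [-0.1, 0.7, -0.5]
finger_gap: 0.0386
grasp_force: 25.9
```

```bash
python3 - <<'E'
from h import *
im,s,T=w('w6')
P=cloud(im,T)
# depth slices in world; report drawer parts in frame yaw 5.7
a=np.radians(5.7);ex=np.array([np.cos(a),np.sin(a)]);ey=np.array([-ex[1],ex[0]]);F=np.array([.6076,-.289])
L=np.stack([(P[...,:2]-F)@ex,(P[...,:2]-F)@ey,P[...,2]],-1)
hsv=cv2.cvtColor(im['color'],cv2.COLOR_RGB2HSV)
wd=cv2.inRange(hsv,(8,60,60),(28,255,255))>0
for n,m in(('floor',wd&(L[...,2]>.06)&(L[...,2]<.078)),('rim',wd&(L[...,2]>.092)&(L[...,2]<.105)),('panel',(cv2.inRange(hsv,(105,120,30),(125,255,255))>0)&(L[...,2]>.09)&(L[...,2]<.115)),('cab',(L[...,2]>.112)&(L[...,2]<.128))):
    q=L[m];print(n,m.sum())
    if len(q)>50:
        print(np.percentile(q,[1,50,99],axis=0).round(4).tolist(),cv2.minAreaRect((P[m][:,:2]*1000).astype(np.float32)))
E
```

```text
9.2 [ 0.5713 -0.2911  0.1801] [-0.1  0.7 -0.5] 0.03863399059174705
floor 33037
[[-0.0635, -0.0783, 0.0684], [0.0442, -0.0178, 0.07], [0.0889, 0.0699, 0.0768]] ((618.2155151367188, -293.3062744140625), (159.57598876953125, 180.32534790039062), 5.417989730834961)
rim 7099
[[-0.0686, -0.0841, 0.0922], [0.0082, -0.0457, 0.0977], [0.0836, 0.0755, 0.0994]] ((615.6834716796875, -293.4783630371094), (155.6246795654297, 162.73362731933594), 5.60040283203125)
panel 2289
[[-0.0828, -0.094, 0.094], [-0.074, 0.0517, 0.1072], [-0.069, 0.0856, 0.1087]] ((532.3721923828125, -300.629638671875), (14.861618041992188, 182.2198944091797), 5.725470542907715)
cab 11115
[[0.0829, -0.0976, 0.1126], [0.0883, -0.0044, 0.1199], [0.0945, 0.0887, 0.1216]] ((696.3235473632812, -284.49310302734375), (12.142971992492676, 190.74525451660156), 5.6109700202941895)
```

View pics/w6.png

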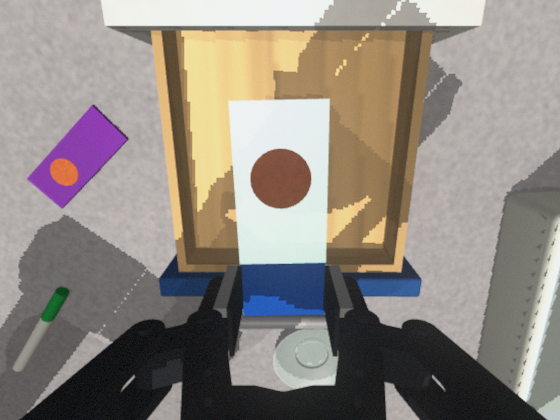

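The wrist view shows the slide over the tray interior, between the tray walls (columns 175–420) and the panel (row 285). It is slightly left of centre. Lower it.

Call:
arm_command(
  commands=[
    {"fingers": 180,"translation": [0.002,0.005,0.005],"yaw": 0},
    {"fingers": 180,"translation": [0,0,0.015],"yaw": 0},
    {"fingers": 180,"translation": [0,0,0.02],"yaw": 0},
    {"fingers": 180,"translation": [0,0,0.02],"yaw": 0},
    {"fingers": 180,"translation": [0,0,0.017],"yaw": 0},
    {"fingers": 180,"translation": [0,0,0.01],"yaw": 0},
    {"fingers": 180,"translation": [0,0,0.004],"yaw": 0},
    {"fingers": 180,"translation": [0,0,0.0],"yaw": 0},
    {"fingers": 180,"translation": [0,0,0.0],"yaw": 0},
    {"fingers": 180,"translation": [0,0,0.0],"yaw": 0},
  ],
)

```text
time_s: 10.08
tool_pos: [0.5755, -0.2972, 0.0919]
eef_rot: [[0.995, 0.1, 0.002], [0.1, -0.995, -0.001], [0.002, 0.002, -1.0]]
ft_force: [-1.4, 0.2, -0.4]
finger_gap: 0.039
grasp_force: 25.9
```

Call:
arm_command(
  commands=[
    {"fingers": 180,"translation": [0,0,0.001],"yaw": 0},
    {"fingers": 180,"translation": [0,0,0],"yaw": 0},
  ],
)

```text
time_s: 10.25
tool_pos: [0.5751, -0.2972, 0.0904]
eef_rot: [[0.995, 0.099, 0.001], [0.099, -0.995, -0.001], [0.001, 0.001, -1.0]]
ft_force: [-0.2, 0.2, -0.4]
finger_gap: 0.0389
grasp_force: 25.9
```

Call:
arm_command(
  commands=[
    {"fingers": 180,"translation": [0,0,0.002],"yaw": 0},
    {"fingers": 180,"translation": [0,0,0.002],"yaw": 0},
    {"fingers": 180,"translation": [0,0,0.002],"yaw": 0},
    {"fingers": 180,"translation": [0,0,0.0005],"yaw": 0},
    {"fingers": 180,"translation": [0,0,0],"yaw": 0},
  ],
)

```text
time_s: 10.67
tool_pos: [0.5746, -0.2969, 0.0829]
eef_rot: [[0.995, 0.099, -0.0], [0.099, -0.995, 0.0], [-0.0, -0.0, -1.0]]
ft_force: [-0.4, 0.3, -1.2]
finger_gap: 0.0387
grasp_force: 25.9
```

Call:
arm_command(
  commands=[
    {"fingers": 180,"translation": [0,0,0.0008],"yaw": 0},
    {"fingers": 180,"translation": [0,0,0.0],"yaw": 0},
    {"fingers": 180,"translation": [0,0,0],"yaw": 0},
  ],
)

```text
time_s: 10.92
tool_pos: [0.5748, -0.2969, 0.0828]
eef_rot: [[0.995, 0.099, 0.0], [0.099, -0.995, -0.0], [0.0, 0.0, -1.0]]
ft_force: [-0.0, 0.3, 4.2]
finger_gap: 0.0384
grasp_force: 27.9
```

Call:
arm_command(
  commands=[
    {"fingers": 125,"translation": [0,0,0],"yaw": 0},
    {"fingers": 120,"translation": [0,0,0.0],"yaw": 0},
    {"fingers": 110,"translation": [0,0,0],"yaw": 0},
    {"fingers": 100,"translation": [0,0,0],"yaw": 0},
    {"fingers": 95,"translation": [0,0,0],"yaw": 0},
  ],
)

```text
time_s: 11.33
tool_pos: [0.5746, -0.2969, 0.0821]
eef_rot: [[0.995, 0.099, -0.0], [0.099, -0.995, 0.0], [-0.0, -0.0, -1.0]]
ft_force: [-0.4, 1.0, 0.3]
finger_gap: 0.0538
grasp_force: 0.0
```

Call:
arm_command(
  commands=[
    {"fingers": 95,"translation": [0,0,-0.003],"yaw": 0},
    {"fingers": 95,"translation": [0,0,-0.01],"yaw": 0},
    {"fingers": 95,"translation": [0,0,-0.02],"yaw": 0},
    {"fingers": 95,"translation": [0,0,-0.035],"yaw": 0},
    {"fingers": 95,"translation": [0,0,-0.03],"yaw": 0},
    {"fingers": 95,"translation": [-0.03,0,0],"yaw": 0},
    {"fingers": 180,"translation": [-0.04,0,0],"yaw": 0},
    {"fingers": 255,"translation": [-0.04,0,0],"yaw": 0},
    {"fingers": 255,"translation": [0,0,0],"yaw": 0},
  ],
)

```text
time_s: 12.08
tool_pos: [0.458, -0.3065, 0.1809]
eef_rot: [[0.995, 0.097, -0.007], [0.097, -0.995, 0.002], [-0.007, -0.002, -1.0]]
ft_force: [-0.6, 0.5, -0.8]
finger_gap: 0.0181
grasp_force: 0.0
```

```bash
python3 - <<'E'
from h import *
im,s,T=w('w7')
P=cloud(im,T)
a=np.radians(5.7);ex=np.array([np.cos(a),np.sin(a)]);ey=np.array([-ex[1],ex[0]]);F=np.array([.6072,-.2933])
L=np.stack([(P[...,:2]-F)@ex,(P[...,:2]-F)@ey,P[...,2]],-1)
hsv=cv2.cvtColor(im['color'],cv2.COLOR_RGB2HSV)
g=(cv2.inRange(hsv,(75,2,150),(125,60,255))>0)&(abs(L[...,0])<.065)&(abs(L[...,1])<.07)&(L[...,2]<.085)
q=L[g];print(g.sum(),np.percentile(q,[1,50,99],axis=0).round(4).tolist(),np.linalg.lstsq(np.c_[q[:,:2],np.ones(len(q))],q[:,2],rcond=None)[0])
for n,m in(('handle',(abs(L[...,1])<.06)&(L[...,0]>-.15)&(L[...,0]<-.1)&(L[...,2]>.08)&(L[...,2]<.1)),('panel',(cv2.inRange(hsv,(105,120,30),(125,255,255))>0)&(L[...,0]<-.06)&(L[...,2]>.095)&(L[...,2]<.115))):
    q=L[m];print(n,m.sum(),np.percentile(q,[2,50,98],axis=0).round(4).tolist())
E
```

```text
12.0833 [ 0.458  -0.3065  0.1809] [-0.6  0.5 -0.8] 0.018062968163476075
1477 [[-0.0317, -0.0214, 0.071], [-0.014, -0.0012, 0.073], [-0.0078, 0.0179, 0.0749]] [-0.00010905  0.00133631  0.07297532]
handle 2855 [[-0.123, -0.0485, 0.0885], [-0.1164, 0.0003, 0.0923], [-0.1017, 0.0487, 0.0943]]
panel 7671 [[-0.0825, -0.087, 0.1059], [-0.0756, -0.0004, 0.1074], [-0.069, 0.0869, 0.1088]]
```

View pics/w7.png

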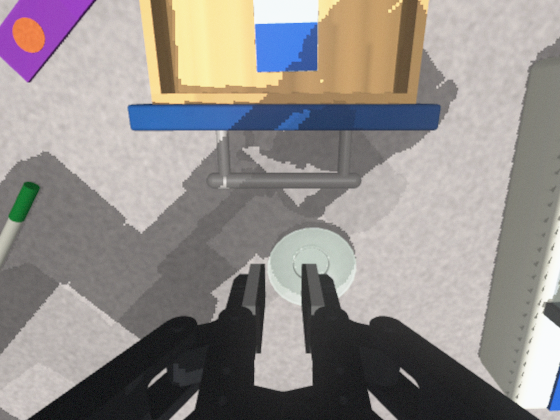

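The slide lies flat in the tray (blue end at (287,48), top at 73 mm) and has been released. The handle bar is at row 180, columns 208–360. Descend in front of it and push.

Call:
arm_command(
  commands=[
    {"fingers": 255,"translation": [0,0.0017,0.02],"yaw": 0},
    {"fingers": 255,"translation": [0,0,0.03],"yaw": 0},
    {"fingers": 255,"translation": [0,0,0.025],"yaw": 0},
    {"fingers": 255,"translation": [0,0,0.013],"yaw": 0},
    {"fingers": 255,"translation": [0,0,0.002],"yaw": 0},
    {"fingers": 255,"translation": [0,0,0],"yaw": 0},
    {"fingers": 255,"translation": [0.005,0,0],"yaw": 0},
    {"fingers": 255,"translation": [0.003,0,0],"yaw": 0},
    {"fingers": 255,"translation": [0.003,0,0],"yaw": 0},
    {"fingers": 255,"translation": [0.003,0,0],"yaw": 0},
    {"fingers": 255,"translation": [0.003,0,0],"yaw": 0},
    {"fingers": 255,"translation": [0.003,0,0],"yaw": 0},
  ],
)

```text
time_s: 13.13
tool_pos: [0.4858, -0.3077, 0.0909]
eef_rot: [[0.995, 0.1, 0.001], [0.1, -0.995, -0.001], [0.001, 0.001, -1.0]]
ft_force: [-1.7, -0.1, 0.9]
finger_gap: -0.0
grasp_force: 0.6
```

Call:
arm_command(
  commands=[
    {"fingers": 255,"translation": [0.004,0,0],"yaw": 0},
    {"fingers": 255,"translation": [0.005,0,0],"yaw": 0},
    {"fingers": 255,"translation": [0.006,0,0],"yaw": 0},
    {"fingers": 255,"translation": [0.006,0,0],"yaw": 0},
    {"fingers": 255,"translation": [0.006,0,0],"yaw": 0},
  ],
)

```text
time_s: 13.55
tool_pos: [0.5128, -0.3048, 0.0903]
eef_rot: [[0.995, 0.099, 0.0], [0.099, -0.995, 0.0], [0.0, -0.0, -1.0]]
ft_force: [-0.6, -0.1, 1.0]
finger_gap: -0.0004
grasp_force: 0.6
```

Call:
arm_command(
  commands=[
    {"fingers": 255,"translation": [0.008,0,0],"yaw": 0},
    {"fingers": 255,"translation": [0.009,0,0],"yaw": 0},
    {"fingers": 255,"translation": [0.009,0,0],"yaw": 0},
    {"fingers": 255,"translation": [0.009,0,0],"yaw": 0},
    {"fingers": 255,"translation": [0.009,0,0],"yaw": 0},
    {"fingers": 255,"translation": [0.009,0,0],"yaw": 0},
    {"fingers": 255,"translation": [0.009,0,0],"yaw": 0},
    {"fingers": 255,"translation": [0.009,0,0],"yaw": 0},
    {"fingers": 255,"translation": [0.009,0,0],"yaw": 0},
    {"fingers": 255,"translation": [0.008,0,0],"yaw": 0},
    {"fingers": 255,"translation": [0.006,0,0],"yaw": 0},
    {"fingers": 255,"translation": [0.004,0,0],"yaw": 0},
  ],
)

```text
time_s: 14.55
tool_pos: [0.6107, -0.295, 0.0902]
eef_rot: [[0.995, 0.1, 0.0], [0.1, -0.995, -0.0], [0.0, 0.0, -1.0]]
ft_force: [-1.6, -1.3, 0.4]
finger_gap: 0.0
grasp_force: 0.5
```

Call:
arm_command(
  commands=[
    {"fingers": 255,"translation": [0.003,0,0],"yaw": 0},
    {"fingers": 255,"translation": [0.003,0,0],"yaw": 0},
    {"fingers": 255,"translation": [0.003,0,0],"yaw": 0},
  ],
)

```text
time_s: 14.8
tool_pos: [0.6185, -0.2942, 0.0902]
eef_rot: [[0.995, 0.099, -0.001], [0.099, -0.995, 0.0], [-0.001, -0.0, -1.0]]
ft_force: [-0.7, -1.0, 0.6]
finger_gap: -0.0001
grasp_force: 0.6
```

Call:
arm_command(
  commands=[
    {"fingers": 255,"translation": [0.002,0,0],"yaw": 0},
    {"fingers": 255,"translation": [0.002,0,0],"yaw": 0},
    {"fingers": 255,"translation": [0.002,0,0],"yaw": 0},
    {"fingers": 255,"translation": [0.002,0,0],"yaw": 0},
  ],
)

```text
time_s: 15.13
tool_pos: [0.6248, -0.2935, 0.0901]
eef_rot: [[0.995, 0.1, -0.004], [0.1, -0.995, -0.0], [-0.004, -0.0, -1.0]]
ft_force: [-8.2, -2.1, 3.4]
finger_gap: 0.0002
grasp_force: 4.2
```

Call:
arm_command(
  commands=[
    {"fingers": 255,"translation": [0.002,0,0],"yaw": 0},
    {"fingers": 255,"translation": [0.002,0,0],"yaw": 0},
  ],
)

```text
time_s: 15.3
tool_pos: [0.625, -0.2935, 0.0902]
eef_rot: [[0.995, 0.101, -0.012], [0.101, -0.995, -0.0], [-0.012, -0.001, -1.0]]
ft_force: [-17.8, -2.4, 7.3]
finger_gap: 0.0001
grasp_force: 8.2
```

Call:
arm_command(
  commands=[
    {"fingers": 255,"translation": [0.002,0,0],"yaw": 0},
    {"fingers": 255,"translation": [0.001,0,0],"yaw": 0},
  ],
)

```text
time_s: 15.47
tool_pos: [0.6251, -0.2935, 0.0902]
eef_rot: [[0.995, 0.101, -0.018], [0.101, -0.995, -0.0], [-0.018, -0.002, -1.0]]
ft_force: [-20.1, -2.9, 9.4]
finger_gap: 0.0002
grasp_force: 10.4
```

Rigid stop reached. Back straight off, rise, and check.

Call:
arm_command(
  commands=[
    {"fingers": 255,"translation": [-0.004,0,0],"yaw": 0},
    {"fingers": 255,"translation": [-0.004,0,0],"yaw": 0},
    {"fingers": 255,"translation": [-0.01,0,0],"yaw": 0},
    {"fingers": 255,"translation": [-0.03,0,0],"yaw": 0},
    {"fingers": 255,"translation": [-0.03,0,0],"yaw": 0},
    {"fingers": 255,"translation": [0,0,-0.03],"yaw": 0},
    {"fingers": 255,"translation": [0,0,-0.04],"yaw": 0},
    {"fingers": 255,"translation": [0,0,-0.04],"yaw": 0},
    {"fingers": 255,"translation": [-0.03,0,-0.02],"yaw": 0},
    {"fingers": 255,"translation": [-0.03,0,0],"yaw": 0},
    {"fingers": 255,"translation": [0,0,0],"yaw": 0},
    {"fingers": 255,"translation": [0,0,0],"yaw": 0},
  ],
)

```text
time_s: 16.47
tool_pos: [0.4955, -0.3064, 0.2213]
eef_rot: [[0.995, 0.098, 0.002], [0.098, -0.995, -0.001], [0.002, 0.001, -1.0]]
ft_force: [0.2, 0.4, -0.4]
finger_gap: -0.0001
grasp_force: 0.0
```

```bash
python3 - <<'E'
from h import *
im,s,T=w('w8');P=cloud(im,T)
a=np.radians(5.7);ex=np.array([np.cos(a),np.sin(a)]);ey=np.array([-ex[1],ex[0]]);F=np.array([.6072,-.2933])
L=np.stack([(P[...,:2]-F)@ex,(P[...,:2]-F)@ey,P[...,2]],-1)
hsv=cv2.cvtColor(im['color'],cv2.COLOR_RGB2HSV)
m=(cv2.inRange(hsv,(105,120,30),(125,255,255))>0)&(L[...,2]>.095)&(L[...,2]<.115)&(abs(L[...,1])<.095)
print('panel',np.percentile(L[m],[2,50,98],axis=0).round(4).tolist())
m=(L[...,2]>.117)&(L[...,2]<.125)&(abs(L[...,1])<.08)
print('cab front',np.percentile(L[m],[1,5],axis=0).round(4).tolist())
im2=arm.get_image('side');save(im2,'s8')
cv2.imwrite('pics/end.png',np.hstack([cv2.resize(x['color'][:,:,::-1],(400,300)) for x in(im,im2)]))
E
```

```text
16.4667 [ 0.4955 -0.3064  0.2213] [ 0.2  0.4 -0.4] -8.0792117154698e-05Traceback (most recent call last):
  File "<stdin>", line 7, in <module>
    return _quantile_unchecked(
        a, q, axis, out, overwrite_input, method, keepdims, weights)
    return _ureduce(a,
                    func=_quantile_ureduce_func,
    ...<5 lines>...
                    overwrite_input=overwrite_input,
                    method=method)
    r = func(a, **kwargs)
    result = _quantile(arr,
                       quantiles=q,
    ...<2 lines>...
                       out=out,
                       weights=wgt)
    slices_having_nans = np.isnan(arr[-1, ...])
                                  ~~~^^^^^^^^^
IndexError: index -1 is out of bounds for axis 0 with size 0
```

```bash
python3 - <<'E'
from h import *
im,s,T=w('w9');P=cloud(im,T)
im2=arm.get_image('side');save(im2,'s8')
cv2.imwrite('pics/end.png',np.hstack([cv2.resize(x['color'][:,:,::-1],(400,300)) for x in(im,im2)]))
a=np.radians(5.7);ex=np.array([np.cos(a),np.sin(a)]);ey=np.array([-ex[1],ex[0]]);F=np.array([.6072,-.2933])
L=np.stack([(P[...,:2]-F)@ex,(P[...,:2]-F)@ey,P[...,2]],-1)
m=(abs(L[...,1])<.06)&(L[...,0]>-.05)&(L[...,0]<.12)&(L[...,2]>.08)
q=L[m]
for z0,z1 in((.08,.096),(.1,.112),(.114,.125)):
    k=q[(q[:,2]>z0)&(q[:,2]<z1)];print(z0,len(k),np.percentile(k[:,0],[1,50,99]).round(4) if len(k) else '')
E
```

```text
16.5167 [ 0.4964 -0.3064  0.2207] [ 1.   0.3 -0. ] 0.00012746562356626907
0.08 2407 [0.0283 0.0321 0.0367]
0.1 0 
0.114 0
```

View pics/end.png

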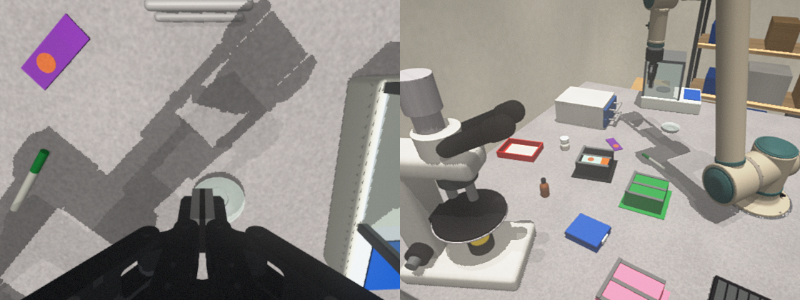

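The final images show the drawer shut: the handle bar is 50 mm in front of the cabinet face, as expected when fully closed. The orange slide is still in its lane, the other objects in view are undisturbed, and the arm is clear.

```bash
python3 -c "
from plant import arm
print(arm.finish_job())"
```

```text
the job is handed in; nothing more can be done
None
```

The blue-ended slide is lying flat in the top drawer and the drawer is pushed shut against its stop. The orange-ended slide and the rest of the bench looked undisturbed, and I handed the job in at about 17 s.

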